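# Set a maple block against the flip stop of a saw board

### The arm

A 6-joint arm with a two-finger parallel gripper is mounted at the origin on the work surface. World frame = base frame: x ahead of the robot, y to its left, z up, the work surface at z = 0. Lengths are in mm, angles in degrees, forces in N, time in s.
With the tool pointing down it reaches from about 300 to 850 mm from the base axis. Payload 4.2 kg.
Tool frame: the origin (TCP) lies on the centre line of the jaws, within the pads' length; the fingertips stand 14 mm ahead of it and the grasp point (between the pads) lies 5 mm behind it (env.finger_overhang is the z of the fingertips in the tool frame, in mm); z points along the fingers, y is the line along which they close (so a half turn about z gives the same grasp; the last joint's range is limited). The gripper opens to 91 mm and grips with 3 to 60 N. Pads are 32 mm wide; open, the fingers measure 118 mm over their backs; the gripper's body (76 mm by 178 mm) begins 60 mm behind the grasp point.
Start: joints at [-75.63, 18.312, 89.639, -0, 72.044, -1.146], TCP at [153.817, -554.063, 187.976] pointing down, gripper open.
Joint ranges: [-177.97, 177.97], [-48.28, 115.42], [12.27, 149.76], [-77.06, 257.06], [2.81, 150.46], [-146.56, 146.56]. Speed limits (degrees/s): [147.25, 147.25, 180, 180, 180, 180].

### API

Orientations are given as [roll, pitch, yaw] about the fixed x, y, z axes, in that order (R = Rz(yaw) Ry(pitch) Rx(roll)).
In Python, from workcell import sensors, viewer, env gives the robot as it stands. The module is installed in compiled form; this text tells all that it offers.
- The arm moves only by the tool step_arm, never from a script. Its argument "plan" is one flat list of numbers, 6 for each row, row after row: the shift along the tool's x, y, z in cm, then the turn, a rotation vector about the tool's x, y, z in rad. In form: [x, y, z, wx, wy, wz, x, y, z, wx, wy, wz, ...]. A call has 1 to 5 rows; each row shifts and turns the commanded pose from where the row before left it, along the tool's axes as they then stand; what a row does not reach is not made up. A row lasts 1/12 s, in which the tool goes at most 41.7 mm and 7.16 degrees, less where a joint would pass 70% of its speed; a pose out of reach is approached as far as the arm can. A call is refused whole if a number of a shift passes 4.17 or a number of a turn 0.125, either way. A call with a gripper value outside its range is refused whole. "hand" is the finger opening in cm, from 0 to 9.12, set as the call begins (left out, the last holds). The fingers move at their own pace and stop on an object; "newtons" is the grip in N (left out, the last holds). Time passes only in rows, so rows that do not move let the fingers close. It gives the time, the measured TCP pose, the force, the opening and the grip force at its end, in the units of the state.
- sensors.state(): the state, without advancing time (a new reading comes with each control period).
- viewer.grab_frame(name): name is "scene" or "top"; returns a dict with "img" (420x560x3 uint8, red, green, blue), "fx", "fy", "cx", "cy" (pixels), "position" and "attitude" of the camera in the world. Camera axes: x right, y down, z forward; pixel columns grow to the right and rows downward; lengths in mm; the calibration is good to about 2 mm. A picture is of the moment at which its call begins. There is no depth.
- env.job_done(): hands the job in; it is judged then, once.
Trained networks look in a picture, given as the dict that the camera call returned (one of the last four; its "shot" number tells which), for a name from the list of things; names that differ only in an ending like _2 or _b are one class to them, and where a whole thing is asked for, a point or a joint stands for the part that bears it (a point fixed in the world has none). Each returns a list of dicts, best first, with "score" (0 to 1); they miss things now and then, are a little off and sometimes report something else, mostly with a low value. They report only what shows in the picture. A call takes as long as a camera call. They do not tell look-alikes from the thing itself.
- viewer.boxes_of(name, picture): "location" ([column, row] in pixels, amid what is visible of it).
- viewer.pinpoint(name, picture): "location" ([column, row] in pixels: a listed point, or the origin of a listed thing).
The state is a dict: "time_s": time; "qpos": joint angles; "qvel": joint speeds; "effort": joint torques, N m; "ee_pos": TCP position; "ee_rot": TCP orientation; "force": force on the tool from outside, world axes, zero at the start; "torque": the same for the moment, N m; "gripper_width": finger opening in mm; "gripper_force": force on a finger pad.
Only numpy, scipy, OpenCV 4.12 (cv2) and the standard library are available. Lean on these libraries where they do the work, as an engineer would, in place of code of your own. Each camera call takes 0.05 s, during which the arm holds its last target. There are 200 camera calls.

### The job

Get the maple block ready for sawing to length on the saw board. With the fingertips, flip down the length stop that stands farther from the saw slot, leaving the other stop up, then push the block along the board until its end butts against the stop you flipped down and its long side lies flush against the fence. Only push things: do not pick the block up, and leave the other things where they are.

Things in the scene. Friction and masses are not known exactly. Their poses are not given: they have to be found in the camera images.
- saw_board: Plywood saw board fixed to the bench, 200 (its x) x 560 (its y) x 18 mm thick; origin at the centre of its underside, z up. A fence runs all along its y: front face (robot side) at x = +50 mm, back at +72 mm, top 60 mm above the bench, aluminium track on top. The saw slot, a 3 mm dark cut through fence and board, is at y = +20 mm; both flip stops stand on its +y side.
- long_stop (a joint): Hinge of the aluminium flip stop farther from the slot, the one to flip down; rad. 0 = down (bar level to the board's -x, plate hanging in front of the fence). 2.65 = up, swung back past its balance point (about 2.15): bar back and up, plate standing to 62 mm above the hinge. Pushed from behind (to -x) high on the plate it yields to under 3 N and past balance falls by itself.
- long_stop_hinge (a point): On the farther stop's hinge line, mid-width; 70 mm above the bench, board x = +61 mm; the line runs along board y. The stop is an L: a bar 10 mm thick reaching 41 mm from this line, and at its end a plate 26 mm deep, 14 mm wide, square to the bar, to 48 mm from it. Mount 34 mm wide, top 78 mm above the bench; black knob to 30 mm behind the line, hardly above it.
- long_stop_face (a point): Centre of the flat side of the farther stop's plate that the block butts against (it looks to the board's -y). It turns with the stop; when the stop is down it is at the board's x = +33 mm, 40 mm above the bench, 7 mm to the -y side of the hinge point, with axes as the board's.
- short_stop (a joint): Hinge of the flip stop nearer to the slot, same shape, size and joint values as the farther one. It starts up (2.5 to 2.65) and must stay up.
- short_stop_hinge (a point): Point on the hinge line of the nearer stop, midway in its width; 70 mm above the bench.
- block: Plain pale maple block, 60 (its x) x 180 (its y) x 38 mm high, 0.2 to 0.4 kg, loose on the saw board in front of the fence, roughly along it, most of it on the -y side of the slot. Origin at the centre of its underside, z up; underside 18 mm above the bench.
- block_end (a point): Mid-height point of the block's vertical edge on the fence side at the end that goes to the stop (block x = +30, y = +90, z = +19 mm).
- block_tail (a point): The same at the other end (block x = +30, y = -90, z = +19 mm).
- corner_block: Bystander: small pale wood block, 30 by 34 by 32 mm high, standing on the front of the saw board near its +y end. Origin at the centre of its underside.
- glue: Bystander: white glue bottle with orange cap, 54 mm diameter, 130 mm high, standing on the bench behind the fence. Origin at the centre of its underside.
- saw: Bystander: small back saw lying flat on the bench behind the board, blade 200 by 46 mm to its +y, turned wooden handle 108 mm to its -y, under 26 mm high. Origin on the bench at the root of the blade.
- gouge: Bystander: carving gouge lying on the bench beyond the board's +y end, wooden handle 122 mm to its -x, steel blade 130 mm to its +x, 29 mm high. Origin on the bench under the ferrule.
Things that resemble listed ones, but are neither listed nor needed, are in the scene too. What is shaped like the block but red is not meant.

How it is judged:
By the outcome, as a careful person would: the job done as asked, in the order asked, and still so for the second after the job is handed in, with the robot touching nothing.
It also fails if it takes over 69 s, if anything falls off the work surface, if the arm or the gripper's body presses on something with over 40 N, if the wrist force passes 120 N, or if a joint passes its speed limit or range.

## Working session

There is one attempt and no reset: what is moved stays moved. The work goes in short steps, Python scripts to look and compute and a tool call to move; the robot and the scene stay as the last step left them, time stands still between calls to the robot, and variables do not carry over. Pictures are saved under pics/ and viewed, at most 10 in all, crops included, and the job is handed in when it is done.

Besides the shell and the picture viewer there is one more tool, called as name(argument=value, ...) on one line, values as JSON. step_arm: Moves the arm, as the interface text tells. Its arguments: {"type":"object","properties":{"plan":{"type":"array","items":{"type":"number"}},"hand":{"type":"number"},"newtons":{"type":"number"}},"required":["plan"]}

```bash
mkdir -p pics; cat > h.py <<'E'
import numpy as np, cv2
from workcell import sensors, viewer, env
from scipy.spatial.transform import Rotation as R
def Rm(a):
    a=np.array(a,float)
    return a if a.shape==(3,3) else R.from_euler('xyz',a,degrees=True).as_matrix()
def ray(f,px):
    d=Rm(f['attitude'])@np.array([(px[0]-f['cx'])/f['fx'],(px[1]-f['cy'])/f['fy'],1]); return np.array(f['position']),d
def atz(f,px,z):
    o,d=ray(f,px); return o+d*(z-o[2])/d[2]
def proj(f,p):
    c=Rm(f['attitude']).T@(np.array(p,float)-f['position']); return np.array([f['fx']*c[0]/c[2]+f['cx'],f['fy']*c[1]/c[2]+f['cy']])
def save(f,n): cv2.imwrite('pics/'+n,cv2.cvtColor(f['img'],cv2.COLOR_RGB2BGR))
E
python3 - <<'E'
from h import *
s=sensors.state(); print(s)
Z=dict(saw_board=0,long_stop_hinge=70,short_stop_hinge=70,block=18,block_end=37,block_tail=37,corner_block=18,glue=0,saw=0,gouge=0,long_stop_face=100)
for c in ['scene','top']:
    f=viewer.grab_frame(c); save(f,c+'0.png'); print(c,f['position'],f['attitude'],f['fx'])
    for n,z in Z.items():
        for r in viewer.pinpoint(n,f)[:3]: print(n,np.round(r['location']),round(r['score'],2),np.round(atz(f,r['location'],z)))
E
```

```text
{'time_s': 0.0, 'qpos': array([-7.56287991e+01,  1.83505206e+01,  8.97065579e+01, -3.24510422e-04,
        7.20439202e+01, -1.14615003e+00]), 'qvel': array([ 0.041859  , -0.05186192, -0.01364776,  0.00060136, -0.01758321,
        0.03168665]), 'effort': array([-2.67892086e-03, -4.12458980e+01, -2.31973118e+01,  7.25192553e-02,
        4.57534462e-02, -1.36464464e-04]), 'ee_pos': array([ 153.68855647, -553.50372237,  187.130529  ]), 'ee_rot': array([-1.79899015e+02, -1.71178776e-03,  1.55174497e+01]), 'force': array([-0.51753757,  0.62961987, -0.00621432]), 'torque': array([-0.04163423,  0.04923006, -0.02836463]), 'gripper_force': 0.0, 'gripper_width': 91.25209132962098}
scene [1031.75238216  579.87587983  789.60142106] [-134.51722851   -0.7936853   136.25121522] 444.52231421851667
saw_board [277. 215.] 0.62 [489.  12.   0.]
long_stop_hinge [323. 250.] 0.69 [538. 206.  70.]
short_stop_hinge [288. 225.] 0.9 [540. 104.  70.]
block [162. 288.] 0.94 [826.  17.  18.]
block [434. 224.] 0.75 [245. 307.  18.]
block [276. 138.] 0.66 [ 284. -207.   18.]
block_end [246. 129.] 0.97 [ 337. -284.  
[... 714 characters left out ...]
top_hinge [277. 205.] 0.68 [551. 104.  70.]
block [198. 336.] 0.97 [232. 298.  18.]
block [314. 101.] 0.93 [823.  12.  18.]
block [354. 230.] 0.66 [495. -87.  18.]
block_end [309. 135.] 0.8 [730.  26.  37.]
block_end [318. 212.] 0.79 [538.   4.  37.]
block_end [447. 298.] 0.75 [ 328. -309.   37.]
block_tail [233. 350.] 0.92 [202. 211.  37.]
block_tail [392. 216.] 0.85 [ 528. -179.   37.]
block_tail [298.  68.] 0.67 [902.  55.  37.]
corner_block [228. 267.] 0.54 [401. 226.  18.]
glue [394. 144.] 0.92 [ 716. -195.    0.]
saw [285. 162.] 0.69 [668.  87.   0.]
gouge [159. 243.] 0.82 [460. 403.   0.]
long_stop_face [239. 202.] 0.62 [555. 195. 100.]
long_stop_face [311. 235.] 0.31 [480.  25. 100.]
```

```bash
python3 - <<'E'
import cv2
a=cv2.imread('pics/top0.png')[150:300,170:450]; cv2.imwrite('pics/t1.png',cv2.resize(a,None,fx=2.85,fy=2.85,interpolation=cv2.INTER_CUBIC))
E
```

```text
(no output)
```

View pics/t1.png

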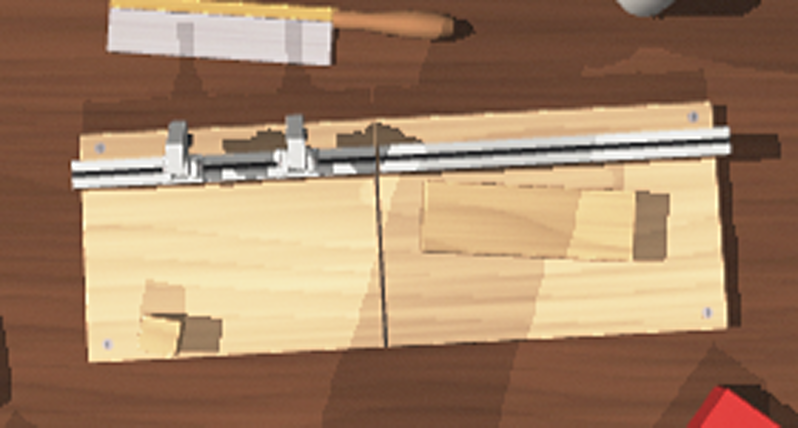

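View pics/scene0.png

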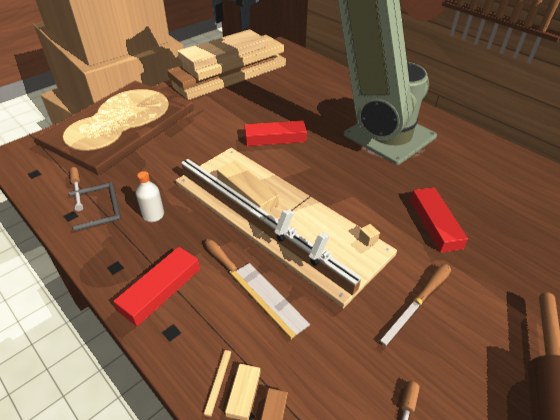

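The top crop shows the board, with its slot at crop column ~380. The two upright stops are at crop columns ~180 (far) and ~297 (near). The block sits at crop columns 424–635, and the corner block is lower left. The scene view agrees; the red blocks are decoys.

```bash
python3 - <<'E'
from h import *
f=viewer.grab_frame('top'); g=viewer.grab_frame('scene')
c=lambda x,y:(170+x/2.85-.3,150+y/2.85-.3)
P=[atz(f,c(*p),18) for p in [(80,135),(712,103),(727,328),(90,361)]]
for p in P: print(np.round(p,1))
loc=np.array([[100,280],[100,-280],[-100,-280],[-100,280]],float)
W=np.array(P)[:,:2]; m=W.mean(0); H=loc.T@(W-m); 
th=np.arctan2(H[0,1]-H[1,0],H[0,0]+H[1,1]); print('board',m,np.degrees(th))
Rb=np.array([[np.cos(th),-np.sin(th)],[np.sin(th),np.cos(th)]]); print('res',np.round(W-(m+loc@Rb.T),1))
tob=lambda p:np.round((np.array(p)[:2]-m)@Rb,1)
def tri(pa,pb):
    (o1,d1),(o2,d2)=ray(f,pa),ray(g,pb); t=np.linalg.lstsq(np.c_[d1,-d2],o2-o1,rcond=None)[0]; return (o1+t[0]*d1+o2+t[1]*d2)/2
for n in ['long_stop_hinge','short_stop_hinge','long_stop_face','block_end','block_tail']:
    A=viewer.pinpoint(n,f);B=viewer.pinpoint(n,g)
    for a in A:
        for b in B:
            x=tri(a['location'],b['location']); e=max(np.linalg.norm(proj(f,x)-a['location']),np.linalg.norm(proj(g,x)-b['location']))
            if e<4 and abs(tob(x)[0])<110 and abs(tob(x)[1])<300: print(n,np.round(x,1),'board',tob(x),round(e,1),a['score'],b['score'])
for n,p in dict(slotfront=(386,347),).items(): print(n,tob(atz(f,c(*p),18)))
for p in [(424,181),(422,250),(632,262),(636,190)]: x=atz(f,c(*p),56); print('blk',np.round(x,1),tob(x))
for p in [(178,122),(295,117)]: 
  x=atz(f,c(*p),120); print('plate tip',np.round(x,1),tob(x))
for p in [(139,318),(180,318),(175,355),(142,350)]: 
  x=atz(f,c(*p),50); print('corner',np.round(x,1),tob(x))
E
```

```text
[575.2 305.1  18. ]
[ 606.3 -252.8   18. ]
[ 408.6 -262.5   18. ]
[377.5 292.9  18. ]
board [491.89379021  20.67187622] 3.193004314691641
res [[-0.9 -0.7]
 [-1.   0.6]
 [ 0.9  1.9]
 [ 1.1 -1.8]]
long_stop_hinge [547.8 210.2  72.4] board [ 66.4 186.2] 1.4 0.62 0.73
short_stop_hinge [543.7 109.5  75.7] board [56.7 85.8] 2.6 0.57 0.66
long_stop_face [557.1 197.9 109.4] board [ 75.  173.3] 1.1 0.51 0.58
block_end [536.4   2.7  36.5] board [ 43.4 -20.4] 1.2 0.68 0.83
block_tail [ 530.4 -175.2   39.4] board [  27.6 -197.7] 0.4 0.71 0.86
slotfront [-100.2   20.1]
blk [533.2   4.8  56. ] [ 40.4 -18.2]
blk [474.5   6.5  56. ] [-18.1 -13.2]
blk [ 465.2 -171.7   56. ] [ -37.4 -190.5]
blk [ 526.4 -175.8   56. ] [  23.5 -198.1]
plate tip [575.5 208.3 120. ] [ 93.9 182.7]
plate tip [580.  113.8 120. ] [93.2 88.1]
corner [415.9 246.6  50. ] [-63.3 229.8]
corner [416.  211.8  50. ] [-65.1 195. ]
corner [384.8 215.6  50. ] [-96.1 200.6]
corner [388.9 243.7  50. ] [-90.5 228.4]
```

step_arm(plan=[0,0,0,0,0,-0.123,0,0,0,0,0,-0.123,0,0,0,0,0,-0.123,0,0,0,0,0,-0.123,0,0,0,0,0,-0.123], hand=0, newtons=20)

```text
time_s: 2.22
ee_pos: [153.8, -554.1, 188.0]
ee_rot: [180.0, 0.0, 51.1]
force: [-0.0, 0.6, 0.3]
gripper_width: 60.8
gripper_force: 0.0
```

step_arm(plan=[0,0,0,0,0,-0.123,0,0,0,0,0,-0.123,0,0,0,0,0,-0.123,0,0,0,0,0,-0.123,0,0,0,0,0,-0.123])

```text
time_s: 2.63
ee_pos: [153.8, -554.0, 187.9]
ee_rot: [180.0, -0.0, 86.3]
force: [0.6, -0.2, 0.4]
gripper_width: 27.3
gripper_force: 0.0
```

step_arm(plan=[0,0,0,0,0,-0.123,3.36,2.19,0,0,0,0,3.36,2.19,0,0,0,0,3.36,2.19,0,0,0,0,3.36,2.19,0,0,0,0])

```text
time_s: 3.05
ee_pos: [234.6, -413.8, 187.9]
ee_rot: [180.0, 0.0, 93.0]
force: [0.9, -0.8, -0.2]
gripper_width: 0.4
gripper_force: 0.0
```

step_arm(plan=[3.36,2.19,0,0,0,0,3.36,2.19,0,0,0,0,3.36,2.19,0,0,0,0,3.36,2.19,0,0,0,0,3.36,2.19,0,0,0,0])

```text
time_s: 3.47
ee_pos: [335.2, -240.0, 188.3]
ee_rot: [180.0, 0.0, 93.0]
force: [1.3, -0.6, -0.8]
gripper_width: 0.7
gripper_force: 0.0
```

step_arm(plan=[3.36,2.19,0,0,0,0,3.36,2.19,0,0,0,0,3.36,2.19,0,0,0,0,3.36,2.19,0,0,0,0,3.36,2.19,0,0,0,0])

```text
time_s: 3.88
ee_pos: [435.7, -66.1, 188.3]
ee_rot: [179.9, 0.0, 93.1]
force: [-0.1, -0.4, -0.5]
gripper_width: 0.3
gripper_force: 0.0
```

step_arm(plan=[3.36,2.19,0,0,0,0,3.36,2.19,0,0,0,0,3.36,2.19,0,0,0,0,3.36,2.19,0,0,0,0,3.36,2.19,0,0,0,0])

```text
time_s: 4.3
ee_pos: [536.2, 107.5, 188.1]
ee_rot: [180.0, 0.0, 93.1]
force: [0.1, 0.2, -0.0]
gripper_width: 0.4
gripper_force: 0.0
```

step_arm(plan=[3.36,2.19,0,0,0,0,3.36,2.19,0,0,0,0,3.36,2.19,0,0,0,0,0,0,0,0,0,0,0,0,0,0,0,0])

```text
time_s: 4.72
ee_pos: [596.0, 211.2, 186.8]
ee_rot: [-179.9, 0.0, 93.2]
force: [-0.4, 0.3, 0.1]
gripper_width: 0.4
gripper_force: 0.0
```

```bash
cat >> h.py <<'E'
M=np.array([491.9,20.7]); TH=np.radians(3.19); RB=np.array([[np.cos(TH),-np.sin(TH)],[np.sin(TH),np.cos(TH)]])
tob=lambda p:np.round((np.array(p)[:2]-M)@RB,1)
E
python3 -c "
from h import *
s=sensors.state();print(s['ee_pos'],tob(s['ee_pos']),s['ee_rot'])
g=viewer.grab_frame('scene');a=cv2.resize(g['img'][170:320,220:420],None,fx=4,fy=4,interpolation=2);g['img']=a;save(g,'s2.png')"
```

```text
[596.04831107 211.19005582 186.80280967] [114.6 184.4] [-1.79925617e+02  3.77526477e-02  9.31920881e+01]
```

View pics/s2.png

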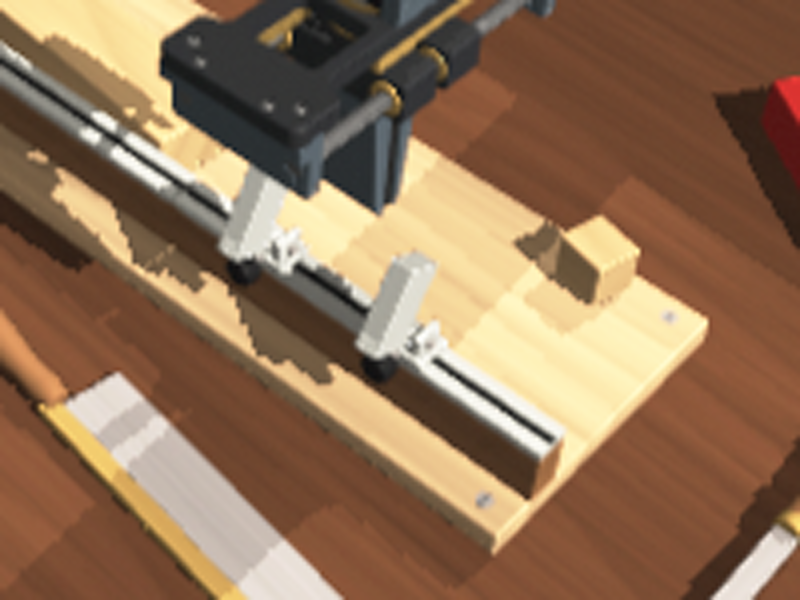

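The crop shows both stops upright, with the far one's plate top at crop (405,258), and the closed fingers hovering above and behind it. Descending next.

```bash
python3 -c "
from h import *
g=viewer.grab_frame('scene')
for p in [(392,252),(434,260),(412,256)]: x=atz(g,(220+p[0]/4,170+p[1]/4),131);print(x,tob(x))"
```

```text
[553.89006013 200.39195393 131.        ] [ 71.9 176. ]
[542.47665198 218.46281701 131.        ] [ 61.5 194.6]
[548.53962217 209.10210882 131.        ] [ 67. 185.]
```

step_arm(plan=[0,0,1.5,0,0,0,0,0,2.0,0,0,0,0,0,2.0,0,0,0,0,0,0.3,0,0,0,0,0,0,0,0,0])

```text
time_s: 5.23
ee_pos: [594.5, 208.0, 129.2]
ee_rot: [-179.8, 0.1, 92.9]
force: [-0.3, 0.0, 0.5]
gripper_width: 0.1
gripper_force: 0.0
```

step_arm(plan=[0,-0.5,0,0,0,0,0,-0.5,0,0,0,0,0,-0.5,0,0,0,0,0,-0.5,0,0,0,0,0,-0.5,0,0,0,0])

```text
time_s: 5.65
ee_pos: [570.4, 208.4, 130.7]
ee_rot: [179.9, -0.0, 93.0]
force: [-0.3, -1.0, -0.4]
gripper_width: 0.5
gripper_force: 0.0
```

step_arm(plan=[0,-0.6,0,0,0,0,0,-0.6,0,0,0,0,0,-0.6,0,0,0,0,0,-0.6,0,0,0,0,0,-0.6,0,0,0,0])

```text
time_s: 6.07
ee_pos: [540.2, 206.7, 129.9]
ee_rot: [-180.0, 0.0, 93.0]
force: [0.1, 0.3, -0.6]
gripper_width: 0.3
gripper_force: 0.0
```

step_arm(plan=[0,-0.6,0,0,0,0,0,-0.6,0,0,0,0,0,-0.6,0,0,0,0,0,-0.4,0,0,0,0,0,0,0,0,0,0])

```text
time_s: 6.48
ee_pos: [518.0, 205.5, 130.0]
ee_rot: [-180.0, 0.0, 93.1]
force: [0.2, 0.3, 0.3]
gripper_width: 0.6
gripper_force: 0.0
```

step_arm(plan=[0,0,-2,0,0,0,0,0,-3,0,0,0,0,0,-2,0,0,0,0,0,0,0,0,0,0,0,0,0,0,0])

```text
time_s: 6.9
ee_pos: [519.7, 205.8, 200.9]
ee_rot: [179.8, -0.0, 93.0]
force: [0.0, 0.1, -0.6]
gripper_width: 0.3
gripper_force: 0.0
```

```bash
python3 -c "
from h import *
s=sensors.state();print(s['ee_pos'],tob(s['ee_pos']),s['ee_rot'])
g=viewer.grab_frame('scene');a=cv2.resize(g['img'][170:320,220:420],None,fx=4,fy=4,interpolation=2);g['img']=a;save(g,'s3.png')"
```

```text
[519.68689248 205.76221346 200.91680295] [ 38.  183.2] [ 1.79841801e+02 -4.01545157e-02  9.30333642e+01]
```

View pics/s3.png

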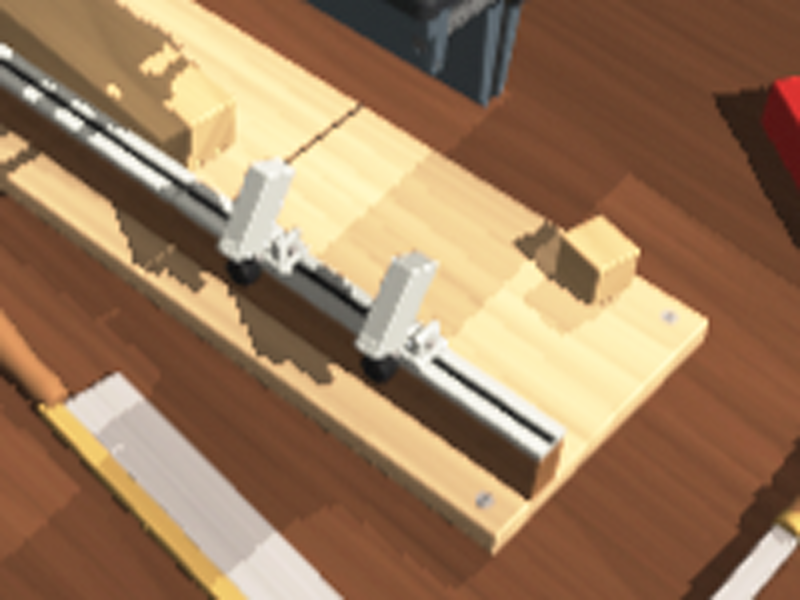

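The stop is still up, so the fingers missed it. I'll check the fingertip projection.

```bash
python3 -c "
from h import *
print(env.finger_overhang)
s=sensors.state();p=s['ee_pos']
for c in ['scene','top']:
  g=viewer.grab_frame(c)
  print(c,proj(g,p+[0,0,-14]),proj(g,p),s['gripper_width'])
  if c=='scene': print((proj(g,p+[0,0,-14])-[220,170])*4)
  else: save(g,'t3.png')
  for z in (70,100,131):
    q=M+RB@[67,184]; print(z,proj(g,[*q,z]))
"
```

```text
14.0
scene [334.09617959 206.50045477] [334.79783088 201.30588044] 0.7864022968972526
[456.38471838 146.00181909]
70 [320.3515635  253.32871831]
100 [321.45079629 243.92686735]
131 [322.64110628 233.74602377]
top [230.06720016 215.17268714] [229.36767444 214.72958894] 0.7864022968972526
70 [234.21471915 206.03677171]
100 [232.95997244 204.9308903 ]
131 [231.59171946 203.72496919]
```

View pics/t3.png

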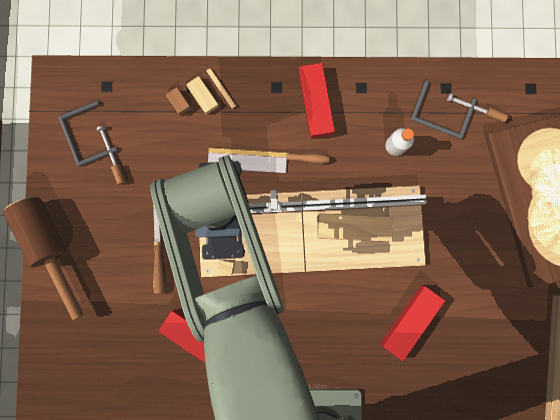

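```bash
python3 -c "
from h import *
s=sensors.state();p=s['ee_pos'];A=Rm(s['ee_rot'])
g=viewer.grab_frame('scene');k=4;im=cv2.resize(np.ascontiguousarray(g['img'][100:250,250:450]),None,fx=k,fy=k,interpolation=2)
for z,c in ((14,(255,0,0)),(-65,(0,255,0)),):
  for y,x in ((16,13.5),(13.5,16),(89,38)):
    q=[proj(g,p+A@np.array([a*x,b*y,z])) for a,b in ((1,1),(1,-1),(-1,-1),(-1,1))]
    if (z==14)==(y<20) : cv2.polylines(im,[np.int32((np.array(q)-[250,100])*k)],True,c,1)
g['img']=im;save(g,'s4.png')"
```

```text
(no output)
```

View pics/s4.png

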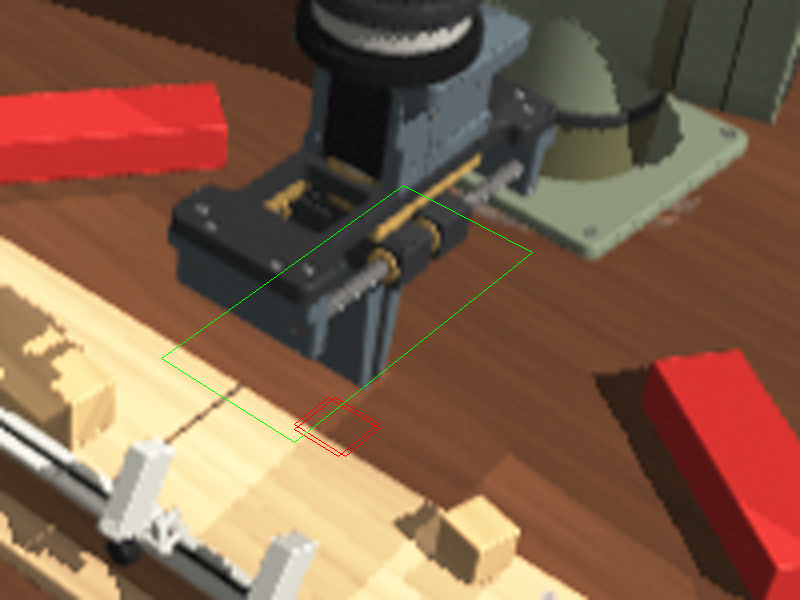

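```bash
python3 -c "
from h import *
g=viewer.grab_frame('scene')
for p,px in (((596,211.2,186.8),(220+380/4,170+212/4)),((519.7,205.8,200.9),(250+370/4,100+387/4))):
  p=np.array(p)+[-13,13,-14]  # nearest visible corner (+x,+y side is nearest); shown lowest corner
  for c in ((13,13),(-13,13),(13,-13),(0,0)):
    q=p*1; q[:2]+=[13,-13]; q[:2]+=c
    print(c,proj(g,q),px)
  print('heights',[(z,np.round(atz(g,px,z))) for z in (173,187,200,210,220,230)])
"
```

```text
(13, 13) [308.79231649 239.64816104] (315.0, 223.0)
(-13, 13) [318.33279038 232.59482347] (315.0, 223.0)
(13, -13) [298.82179466 232.09767982] (315.0, 223.0)
(0, 0) [308.57603788 232.34621968] (315.0, 223.0)
heights [(173, array([569., 203., 173.])), (187, array([580., 211., 187.])), (200, array([590., 219., 200.])), (210, array([597., 225., 210.])), (220, array([605., 232., 220.])), (230, array([612., 238., 230.]))]
(13, 13) [334.59113894 212.97099186] (342.5, 196.75)
(-13, 13) [343.40479944 206.56880845] (342.5, 196.75)
(13, -13) [324.58407802 206.09586608] (342.5, 196.75)
(0, 0) [333.99327169 206.33230794] (342.5, 196.75)
heights [(173, array([474., 190., 173.])), (187, array([487., 199., 187.])), (200, array([498., 207., 200.])), (210, array([507., 214., 210.])), (220, array([516., 220., 220.])), (230, array([525., 226., 230.]))]
```

step_arm(plan=[-1.7,-3.3,0,0,0,0,-1.7,-3.3,0,0,0,0,-1.6,-3.2,0,0,0,0,0,0,3.5,0,0,0,0,0,3.5,0,0,0])

```text
time_s: 7.57
ee_pos: [423.6, 150.1, 130.8]
ee_rot: [179.7, -0.1, 93.0]
force: [0.1, -0.2, -0.7]
gripper_width: 0.8
gripper_force: 0.0
```

step_arm(plan=[0,0,3.5,0,0,0,0,0,2.5,0,0,0,0,0,1.5,0,0,0,0,0,0.5,0,0,0,0,0,0,0,0,0])

```text
time_s: 7.98
ee_pos: [422.5, 150.0, 48.5]
ee_rot: [-179.8, 0.1, 93.0]
force: [-0.2, 0.2, 0.0]
gripper_width: 0.4
gripper_force: 0.0
```

```bash
python3 -c "
from h import *
s=sensors.state();p=s['ee_pos'];A=Rm(s['ee_rot']);print(p,s['force'],tob(p))
g=viewer.grab_frame('scene');k=4;im=cv2.resize(np.ascontiguousarray(g['img'][130:280,270:470]),None,fx=k,fy=k,interpolation=2)
q=[proj(g,p+A@np.array([a*16,b*13.5,14])) for a,b in ((1,1),(1,-1),(-1,-1),(-1,1))]
cv2.polylines(im,[np.int32((np.array(q)-[270,130])*k)],True,(255,0,0),1)
g['img']=im;save(g,'s5.png')"
```

```text
[422.47183639 150.00942518  48.48196301] [-0.22152732  0.19562455  0.01785556] [-62.1 133. ]
```

View pics/s5.png

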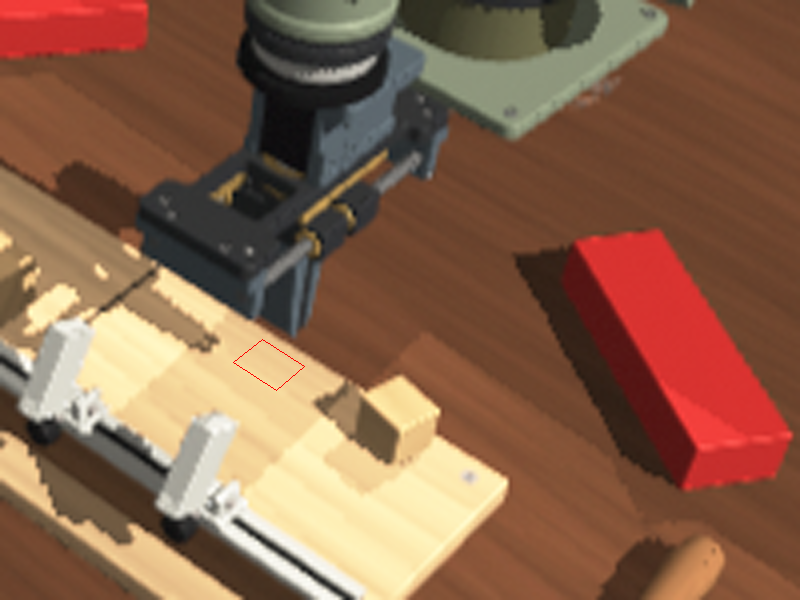

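step_arm(plan=[0,0,0.5,0,0,0,0,0,0.5,0,0,0,0,0,0.4,0,0,0,0,0,0,0,0,0])

```text
time_s: 8.37
ee_pos: [423.4, 150.3, 35.6]
ee_rot: [-180.0, 0.0, 93.0]
force: [-0.1, 1.0, -0.6]
gripper_width: 0.6
gripper_force: 0.0
```

step_arm(plan=[0,0,0.3,0,0,0,0,0,0.3,0,0,0])

```text
time_s: 8.53
ee_pos: [424.0, 150.5, 30.0]
ee_rot: [179.9, -0.0, 93.0]
force: [0.0, -1.0, 0.1]
gripper_width: 0.3
gripper_force: 0.0
```

step_arm(plan=[0,0,0.3,0,0,0,0,0,0.3,0,0,0])

```text
time_s: 8.7
ee_pos: [423.7, 150.4, 23.7]
ee_rot: [180.0, 0.0, 93.0]
force: [-0.0, -0.4, -0.1]
gripper_width: 0.6
gripper_force: 0.0
```

```bash
python3 -c "
from h import *
g=viewer.grab_frame('scene');px=(345,212.5)
print([(z,np.round(atz(g,px,z))) for z in (34,54,74,94)])"
```

```text
[(34, array([386., 143.,  34.])), (54, array([404., 155.,  54.])), (74, array([421., 166.,  74.])), (94, array([438., 178.,  94.]))]
```

No contact at a reported tip height of 10 mm, so the real tips are higher than reported. I'll keep feeling downwards.

step_arm(plan=[0,0,0.5,0,0,0,0,0,0.5,0,0,0,0,0,0,0,0,0])

```text
time_s: 9.0
ee_pos: [422.9, 150.2, 12.9]
ee_rot: [-179.9, 0.0, 93.0]
force: [-0.3, -1.2, 0.4]
gripper_width: 0.5
gripper_force: 0.0
```

step_arm(plan=[0,0,0.4,0,0,0,0,0,0.4,0,0,0])

```text
time_s: 9.17
ee_pos: [423.9, 150.5, 5.7]
ee_rot: [180.0, -0.0, 93.0]
force: [0.2, 0.3, 0.7]
gripper_width: 0.7
gripper_force: 0.0
```

step_arm(plan=[0,0,0.3,0,0,0,0,0,0.3,0,0,0])

```text
time_s: 9.33
ee_pos: [423.6, 150.4, -0.4]
ee_rot: [-180.0, 0.0, 93.0]
force: [0.3, -0.2, 0.4]
gripper_width: 0.3
gripper_force: 0.0
```

step_arm(plan=[0,0,0.3,0,0,0,0,0,0.3,0,0,0])

```text
time_s: 9.5
ee_pos: [423.7, 150.4, -6.4]
ee_rot: [180.0, 0.0, 93.0]
force: [-0.5, 0.1, -0.5]
gripper_width: 0.3
gripper_force: 0.0
```

step_arm(plan=[0,0,0.2,0,0,0,0,0,0.2,0,0,0])

```text
time_s: 9.67
ee_pos: [423.6, 150.4, -7.9]
ee_rot: [-180.0, 0.0, 93.0]
force: [-11.0, -3.0, 50.8]
gripper_width: 0.8
gripper_force: 25.3
```

step_arm(plan=[0,0,0.2,0,0,0,0,0,0.2,0,0,0])

```text
time_s: 9.83
ee_pos: [423.7, 150.4, -8.0]
ee_rot: [180.0, 0.0, 93.0]
force: [-20.4, -6.4, 92.2]
gripper_width: 0.1
gripper_force: 45.9
```

```bash
python3 -c "
from h import *
s=sensors.state();p=s['ee_pos'];A=Rm(s['ee_rot']);print(p,s['force'],tob(p),s['qpos'])
g=viewer.grab_frame('scene');k=4;im=cv2.resize(np.ascontiguousarray(g['img'][130:280,270:470]),None,fx=k,fy=k,interpolation=2)
g['img']=im;save(g,'s6.png')"
```

```text
[423.66578958 150.41142297  -8.00898246] [-20.36341621  -6.35055058  92.24975438] [-60.9 133.3] [ 1.80860549e+01  2.05469774e+01  1.20658983e+02 -1.14246638e-02
  3.87779858e+01  1.50545530e+01]
```

View pics/s6.png

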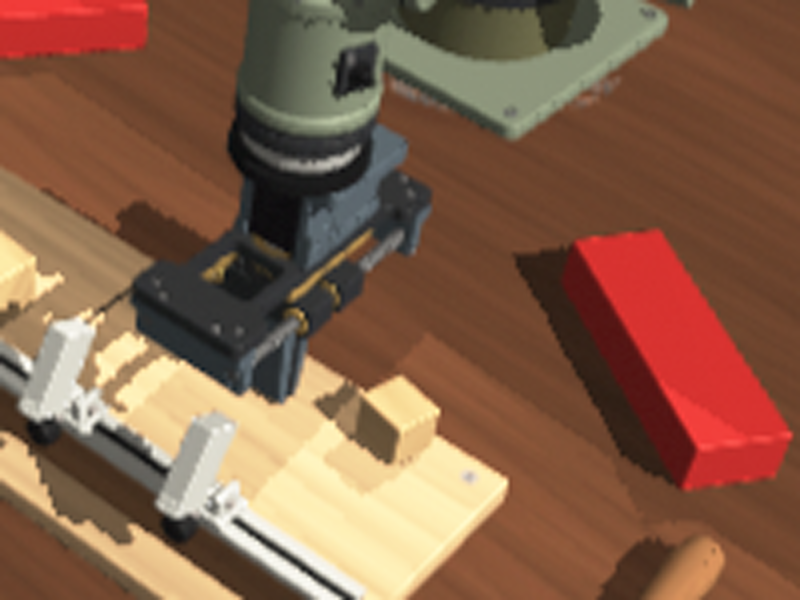

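step_arm(plan=[0,0,-0.8,0,0,0,0,0,-0.5,0,0,0,0,0,-0.2,0,0,0])

```text
time_s: 10.13
ee_pos: [424.3, 150.6, 1.8]
ee_rot: [179.9, -0.0, 93.0]
force: [-0.0, 0.2, -0.4]
gripper_width: 0.2
gripper_force: 0.0
```

```bash
python3 -c "
from h import *
s=sensors.state();p=s['ee_pos'];print(p,s['force'])
g=viewer.grab_frame('scene')
for c in ((285,402),(300,392),(252,390)):
  x=atz(g,(270+c[0]/4,130+c[1]/4),18);print(x,tob(x))
"
```

```text
[424.300051   150.62177905   1.78520886] [-0.04925589  0.22602432 -0.35218238]
[425.64252988 167.47150294  18.        ] [-58.  150.2]
[412.903761   168.25618312  18.        ] [-70.7 151.7]
[432.644579   147.61122692  18.        ] [-52.1 130. ]
```

The whole gripper sits about (-12, 0, +39.5) mm from its reported pose. Contact with the board and all the pictures agree on this. I'll redo the flip with the correction.

step_arm(plan=[0,0,-3.75,0,0,0,0,0,-3.75,0,0,0,0,0,-3.75,0,0,0,0,0,-3.75,0,0,0,0.85,3.17,0,0,0,0])

```text
time_s: 10.6
ee_pos: [454.6, 160.6, 157.6]
ee_rot: [179.5, -0.1, 93.0]
force: [1.3, -0.1, 0.5]
gripper_width: 0.6
gripper_force: 0.0
```

step_arm(plan=[0.85,3.17,0,0,0,0,0.85,3.17,0,0,0,0,0.85,3.17,0,0,0,0,0.85,3.17,0,0,0,0,0.85,3.17,0,0,0,0])

```text
time_s: 11.02
ee_pos: [612.0, 211.8, 149.2]
ee_rot: [-179.9, 0.0, 93.0]
force: [0.2, 0.2, -0.0]
gripper_width: 0.4
gripper_force: 0.0
```

step_arm(plan=[0,0,2.5,0,0,0,0,0,2.5,0,0,0,0,0,1.0,0,0,0,0,0,0.5,0,0,0,0,0,0,0,0,0])

```text
time_s: 11.43
ee_pos: [609.9, 211.1, 84.3]
ee_rot: [-179.8, 0.1, 93.0]
force: [-0.6, -0.3, 0.9]
gripper_width: 0.2
gripper_force: 0.0
```

step_arm(plan=[0,-0.6,0,0,0,0,0,-0.6,0,0,0,0,0,-0.6,0,0,0,0,0,-0.6,0,0,0,0,0,-0.6,0,0,0,0])

```text
time_s: 11.85
ee_pos: [580.4, 209.9, 86.9]
ee_rot: [179.9, -0.0, 93.0]
force: [0.2, -0.6, -0.1]
gripper_width: 0.7
gripper_force: 0.0
```

step_arm(plan=[0,-0.5,0,0,0,0,0,-0.5,0,0,0,0,0,-0.5,0,0,0,0,0,-0.5,0,0,0,0])

```text
time_s: 12.18
ee_pos: [565.6, 209.2, 89.5]
ee_rot: [179.3, -0.1, 93.1]
force: [5.7, -2.5, 14.4]
gripper_width: 0.8
gripper_force: 6.7
```

```bash
python3 -c "
from h import *
s=sensors.state();p=s['ee_pos'];print(p,s['force'],tob(p))
g=viewer.grab_frame('scene');a=cv2.resize(g['img'][190:290,270:400],None,fx=6,fy=6,interpolation=2);g['img']=a;save(g,'s7.png')"
```

```text
[565.55906779 209.19736894  89.45072019] [ 5.68809833 -2.54945669 14.35988821] [ 84.  184.1]
```

View pics/s7.png

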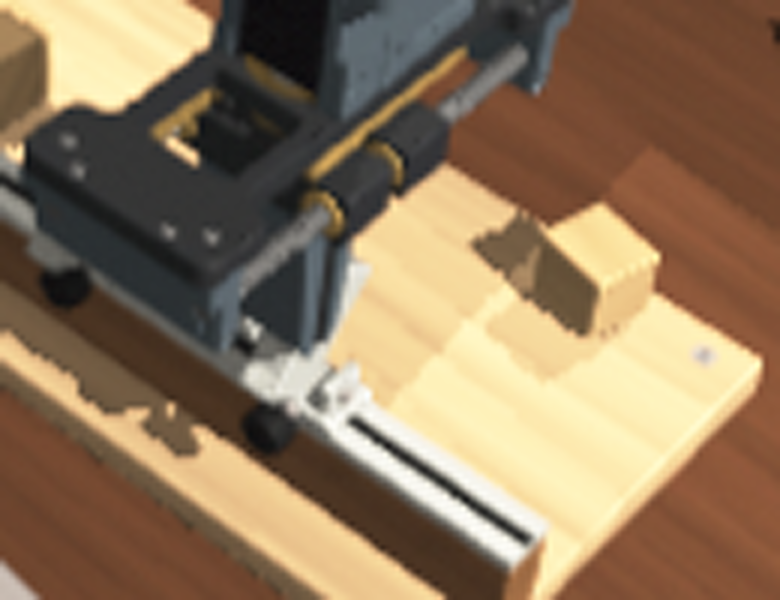

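The plate has tipped forward past the fingers, and the fingertips are resting on the stop's bar over the hinge. I'll lift a little while continuing toward -x.

step_arm(plan=[0,-0.2,-0.4,0,0,0,0,-0.5,-0.2,0,0,0,0,-0.6,0,0,0,0,0,-0.6,0,0,0,0,0,-0.6,0,0,0,0])

```text
time_s: 12.65
ee_pos: [534.8, 207.3, 91.7]
ee_rot: [-179.9, 0.0, 93.0]
force: [0.8, 0.8, -0.5]
gripper_width: 0.3
gripper_force: 0.1
```

step_arm(plan=[0,-0.6,0,0,0,0,0,0,-2,0,0,0,0,0,-4,0,0,0,0,0,-2,0,0,0,0,0,0,0,0,0])

```text
time_s: 13.07
ee_pos: [531.9, 208.2, 176.3]
ee_rot: [179.6, -0.1, 93.0]
force: [-0.6, -0.2, 0.8]
gripper_width: -0.1
gripper_force: 0.0
```

```bash
python3 -c "
from h import *
s=sensors.state();p=s['ee_pos'];print(p,s['force'],tob(p))
g=viewer.grab_frame('scene');a=cv2.resize(g['img'][150:300,200:400],None,fx=4,fy=4,interpolation=2);g['img']=a;save(g,'s8.png')"
```

```text
[531.88881356 208.19528922 176.30437229] [-0.62339269 -0.24774084  0.76922727] [ 50.4 185. ]
```

View pics/s8.png

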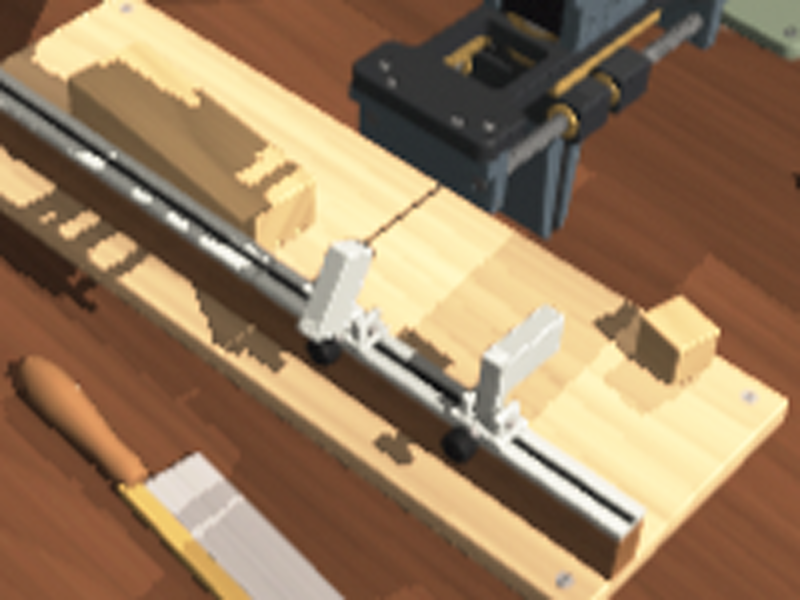

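The far stop is mid-way, with its bar upright and plate pointing to -x, and is probably still falling. The near stop and the block haven't moved. I'll let time pass and check numerically, since my picture views are used up.

step_arm(plan=[-1,0,0,0,0,0,-2,0,0,0,0,0,-3,0,0,0,0,0,-3.5,0,0,0,0,0,-3.5,0,0,0,0,0])

```text
time_s: 13.53
ee_pos: [534.9, 75.5, 169.5]
ee_rot: [-179.7, 0.0, 93.1]
force: [-0.1, -0.3, -0.3]
gripper_width: 0.1
gripper_force: 0.0
```

```bash
cat > chk.py <<'E'
from h import *
s=sensors.state();p=s['ee_pos'];print(p,s['force'],tob(p),s['time_s'])
F=[]
for n,z in (('top',40),('scene',40)):
    g=viewer.grab_frame(n);F.append(g)
    for k,zz in (('long_stop_face',40),('long_stop_hinge',70),('block_end',37),('block_tail',37),('short_stop_hinge',70)):
        for r in viewer.pinpoint(k,g): 
            x=atz(g,r['location'],zz)
            if abs(tob(x)[0])<110 and abs(tob(x)[1])<290: print(n,k,np.round(r['location'],1),round(r['score'],2),tob(x))
    print('pred face down',proj(g,[*(M+RB@[33,177]),40]),'up',proj(g,[*(M+RB@[62,177]),110]))
np.save('last_'+str(int(s['time_s']*10)),F[1]['img'])
E
python3 chk.py
```

```text
[534.9304384   75.53760792 169.53276056] [-0.06823907 -0.27909795 -0.33922159] [46.  52.4] 13.5333
top long_stop_face [239.6 226.5] 0.56 [ 18.7 175.8]
top long_stop_hinge [234.9 205.3] 0.72 [ 68.7 182.3]
top long_stop_hinge [240.  226.5] 0.55 [ 17.2 172.3]
top block_end [318.2 213.2] 0.73 [ 41.7 -19.1]
top block_tail [393.2 216. ] 0.89 [  25.4 -203.5]
top short_stop_hinge [318.  212.5] 0.58 [ 41.2 -16.1]
pred face down [238.85802653 220.71055211] up [235.63823472 206.54191355]
scene long_stop_face [321.2 252.1] 0.74 [ 42.  168.8]
scene long_stop_face [320.4 253. ] 0.65 [ 45.2 169.1]
scene long_stop_hinge [321.5 250.4] 0.57 [ 59.1 180.6]
scene block_end [260.  210.8] 0.63 [ 41.7 -21.7]
scene block_tail [212.7 172.9] 0.61 [  27.6 -211.6]
scene short_stop_hinge [289.7 227.6] 0.65 [56.8 87.5]
pred face down [326.7050022  251.81049525] up [320.73496667 237.60697151]
```

step_arm(plan=[-3.34,-1.92,0,0,0,0,-3.34,-1.92,0,0,0,0,-3.34,-1.92,0,0,0,0,-3.34,-1.92,0,0,0,0,-3.34,-1.92,0,0,0,0])

```text
time_s: 14.55
ee_pos: [449.0, -95.4, 172.1]
ee_rot: [180.0, 0.0, 93.1]
force: [0.3, -0.1, 0.5]
gripper_width: 0.3
gripper_force: 0.0
```

step_arm(plan=[0,0,3.5,0,0,0,0,0,3.5,0,0,0,0,0,3.5,0,0,0,0,0,3.5,0,0,0,0,0,2.0,0,0,0])

```text
time_s: 14.97
ee_pos: [447.9, -93.9, 9.2]
ee_rot: [-179.8, -0.1, 93.1]
force: [-0.0, -0.4, 0.4]
gripper_width: 0.3
gripper_force: 0.0
```

step_arm(plan=[0,0,0.5,0,0,0,0,0,0,0,0,0,0,0,0,0,0,0])

```text
time_s: 15.22
ee_pos: [451.0, -94.6, 7.8]
ee_rot: [179.9, 0.0, 93.1]
force: [-0.3, -0.1, 0.6]
gripper_width: 0.5
gripper_force: 0.0
```

```bash
python3 chk.py
```

```text
[450.99260804 -94.57250862   7.78389165] [-0.26605771 -0.08198229  0.5663397 ] [ -47.3 -112.8] 15.2167
top long_stop_face [308.  235.3] 0.6 [-11.4   9.3]
top long_stop_face [241. 223.] 0.43 [ 27.1 172. ]
top long_stop_hinge [236.3 207.4] 0.51 [ 63.5 179.1]
top block_end [321.7 212.7] 0.82 [ 42.5 -27.8]
top short_stop_hinge [274.8 205.3] 0.53 [63.8 86.6]
pred face down [238.85802653 220.71055211] up [235.63823472 206.54191355]
scene long_stop_face [323.5 252.8] 0.57 [ 40.1 173.7]
scene long_stop_face [250.5 192.3] 0.43 [ 13.7 -83.2]
scene long_stop_hinge [321.6 252.4] 0.72 [ 63.2 184.3]
scene block_end [262.5 210.8] 0.84 [ 37.6 -17.3]
scene block_end [274.2 215.7] 0.21 [30.1 14.5]
scene block_tail [216.2 175.2] 0.67 [  27.4 -197.9]
scene short_stop_hinge [290.6 225.1] 0.88 [49.7 83.8]
pred face down [326.7050022  251.81049525] up [320.73496667 237.60697151]
```

step_arm(plan=[0,0.6,0,0,0,0,0,0.6,0,0,0,0,0,0.6,0,0,0,0,0,0.6,0,0,0,0,0,0.4,0,0,0,0])

```text
time_s: 16.23
ee_pos: [478.3, -93.2, 6.8]
ee_rot: [-180.0, 0.0, 93.1]
force: [-2.8, -1.8, 0.2]
gripper_width: 0.3
gripper_force: 1.6
```

step_arm(plan=[0,0.3,0,0,0,0,0,0.3,0,0,0,0])

```text
time_s: 16.4
ee_pos: [477.9, -93.1, 6.7]
ee_rot: [-179.2, -0.0, 93.2]
force: [-20.8, -7.3, 19.5]
gripper_width: 0.3
gripper_force: 11.5
```

step_arm(plan=[0,0.2,0,0,0,0,0,0.2,0,0,0,0])

```text
time_s: 16.57
ee_pos: [477.6, -93.1, 6.7]
ee_rot: [-178.8, -0.0, 93.2]
force: [-26.9, -10.4, 26.3]
gripper_width: 0.3
gripper_force: 15.4
```

step_arm(plan=[0,-0.8,0,0,0,0,0,-1.0,0,0,0,0,0,-1.5,0,0,0,0])

```text
time_s: 16.82
ee_pos: [456.9, -94.5, 7.2]
ee_rot: [179.8, 0.0, 93.0]
force: [-0.0, 0.3, 0.5]
gripper_width: 0.2
gripper_force: 0.0
```

```bash
python3 - <<'E'
from h import *
s=sensors.state();p=s['ee_pos'];print(p,tob(p),s['force'])
for n in ('top','scene'):
    g=viewer.grab_frame(n); save(g,n+'9.png')
    for k in ('block_end','block_tail'):
        for r in viewer.pinpoint(k,g):
            x=atz(g,r['location'],37)
            if abs(tob(x)[0])<110 and abs(tob(x)[1])<290: print(n,k,round(r['score'],2),tob(x))
    # rectified crop of board plane at z=56 (block top): dark/bright profile across x at several y
    if n=='top':
        old=cv2.imread('pics/top0.png')[:,:,::-1]
        for y in (-185,-150,-60,-30):
            for nm,im in (('old',old),('new',g['img'])):
                print(y,nm,[int(cv2.getRectSubPix(cv2.cvtColor(np.ascontiguousarray(im),cv2.COLOR_RGB2GRAY),(1,1),tuple(map(float,proj(g,[*(M+RB@[x,y]),56]))))[0,0]) for x in range(-50,60,4)])
        for (x,y,z) in ((93,183,122),(85,183,115),(80,183,110)):
            q=proj(g,[*(M+RB@[x,y]),z]); i,j=int(q[1]),int(q[0]); print('stop px',old[i,j],g['img'][i,j])
E
```

```text
[456.94387836 -94.50651865   7.22891851] [ -41.3 -113.1] [-0.0354097   0.31948341  0.46755928]
top block_tail 0.69 [  53.9 -193.8]
-185 old [225, 213, 213, 225, 200, 210, 196, 214, 216, 215, 215, 207, 212, 213, 213, 211, 214, 209, 212, 175, 184, 188, 195, 190, 146, 105, 236, 198]
-185 new [88, 126, 139, 137, 133, 131, 126, 124, 121, 117, 112, 106, 100, 92, 81, 83, 116, 125, 119, 125, 121, 123, 124, 121, 180, 182, 234, 198]
-150 old [224, 212, 214, 225, 203, 215, 212, 200, 205, 213, 214, 214, 209, 213, 216, 218, 217, 214, 186, 171, 200, 205, 210, 208, 145, 116, 216, 173]
-150 new [66, 69, 70, 71, 71, 71, 70, 68, 68, 68, 67, 65, 62, 62, 62, 64, 60, 60, 60, 60, 58, 59, 59, 59, 61, 72, 77, 150]
-60 old [198, 192, 198, 206, 203, 201, 183, 176, 195, 191, 195, 193, 194, 190, 190, 184, 180, 191, 199, 202, 199, 202, 187, 205, 136, 116, 209, 166]
-60 new [222, 218, 221, 227, 226, 224, 220, 226, 226, 213, 146, 218, 218, 217, 218, 217, 217, 215, 211, 203, 212, 224, 223, 222, 221, 214, 230, 192]
-30 old [200, 197, 203, 208, 205, 205, 198, 176, 171, 184, 192, 200, 197, 197, 193, 194, 188, 189, 194, 199, 200, 200, 199, 191, 109, 120, 209, 165]
-30 new [223, 221, 225, 228, 226, 225, 221, 220, 225, 228, 166, 208, 214, 219, 221, 221, 220, 218, 217, 210, 215, 221, 224, 222, 225, 193, 231, 193]
stop px [122 105  96] [107  69  52]
stop px [141 141 137] [233 189 143]
stop px [140 139 137] [63 64 65]
scene block_end 0.91 [ 45.7 -14. ]
scene block_end 0.51 [28.7 19.8]
scene block_end 0.28 [32.3 66.4]
scene block_tail 0.86 [  60.2 -196.3]
```

The block is now flush: its front edge is at xb=-10 near both ends. The stop's old plate position in the image now shows background. Next I go around behind the tail.

step_arm(plan=[-3.1,0,0,0,0,0,-3.1,0,0,0,0,0,-3.1,0,0,0,0,0,-3.1,0,0,0,0,0,0,0,0,0,0,0])

```text
time_s: 17.53
ee_pos: [464.4, -223.4, 7.3]
ee_rot: [179.7, 0.2, 92.9]
force: [-0.1, -0.2, 0.7]
gripper_width: 0.2
gripper_force: 0.0
```

step_arm(plan=[0,2.0,0,0,0,0,0,2.0,0,0,0,0,0,1.7,0,0,0,0,0,1.0,0,0,0,0,0,0,0,0,0,0])

```text
time_s: 17.95
ee_pos: [531.1, -214.4, 6.9]
ee_rot: [179.9, 0.0, 93.1]
force: [0.3, 0.2, -0.4]
gripper_width: 0.2
gripper_force: 0.0
```

step_arm(plan=[0.8,0,0,0,0,0,0.8,0,0,0,0,0,0.8,0,0,0,0,0,0.8,0,0,0,0,0,0.8,0,0,0,0,0])

```text
time_s: 18.37
ee_pos: [524.9, -173.9, 6.9]
ee_rot: [-179.9, 0.0, 93.1]
force: [-1.4, -3.4, -1.3]
gripper_width: 0.3
gripper_force: 1.3
```

```bash
python3 -c "
from h import *
s=sensors.state();p=s['ee_pos'];print(p,tob(p),s['force'])"
```

```text
[ 524.89072742 -173.88582538    6.85849174] [  22.1 -196.1] [-1.39931607 -3.41415019 -1.26360058]
```

step_arm(plan=[1,0,0,0,0,0,1,0,0,0,0,0,1,0,0,0,0,0,1,0,0,0,0,0,1,0,0,0,0,0])

```text
time_s: 18.78
ee_pos: [522.1, -124.3, 6.9]
ee_rot: [-179.9, 0.1, 93.1]
force: [-3.5, -4.5, 0.1]
gripper_width: 0.8
gripper_force: 2.4
```

step_arm(plan=[1,0,0,0,0,0,1,0,0,0,0,0,1,0,0,0,0,0,1,0,0,0,0,0,1,0,0,0,0,0])

```text
time_s: 19.2
ee_pos: [519.2, -74.4, 6.8]
ee_rot: [-179.8, 0.1, 93.1]
force: [-3.3, -5.8, -0.0]
gripper_width: 0.1
gripper_force: 2.5
```

step_arm(plan=[1,0,0,0,0,0,1,0,0,0,0,0,1,0,0,0,0,0,0,0,0,0,0,0])

```text
time_s: 19.53
ee_pos: [518.5, -42.8, 7.0]
ee_rot: [-180.0, -0.1, 93.1]
force: [0.1, -0.1, 0.6]
gripper_width: 0.8
gripper_force: 0.0
```

```bash
python3 chk.py
```

```text
[518.51113389 -42.78728123   6.98122377] [ 0.07968825 -0.07786409  0.57462027] [ 23.  -64.9] 19.5333
top long_stop_face [239.4 223.2] 0.58 [ 26.8 175.9]
top long_stop_face [311.7 234.1] 0.53 [-9.  0.]
top block_end [258.1 210.3] 0.89 [ 56.5 128.7]
top block_tail [329.5 207.1] 0.64 [ 55.4 -47.8]
top short_stop_hinge [276.  208.7] 0.74 [55.5 84.1]
pred face down [238.85802653 220.71055211] up [235.63823472 206.54191355]
scene long_stop_face [323.  252.7] 0.5 [ 40.6 172.7]
scene long_stop_hinge [318.4 252.3] 0.82 [ 67.7 179.2]
scene long_stop_hinge [286.7 224.2] 0.38 [53.7 75.6]
scene block_end [305.1 244.1] 0.83 [ 46.8 126.4]
scene block_tail [246.  209.7] 0.79 [ 62.4 -48.7]
scene block_tail [275.8 215.7] 0.2 [27.4 17.2]
scene short_stop_hinge [290.9 227.6] 0.71 [54.9 89.4]
pred face down [326.7050022  251.81049525] up [320.73496667 237.60697151]
```

step_arm(plan=[0.8,0,0,0,0,0,0.8,0,0,0,0,0,0.8,0,0,0,0,0,0.8,0,0,0,0,0,0.5,0,0,0,0,0])

```text
time_s: 20.55
ee_pos: [517.2, -6.6, 6.9]
ee_rot: [-180.0, 0.0, 93.1]
force: [-0.6, -1.9, -0.4]
gripper_width: 0.2
gripper_force: 1.0
```

step_arm(plan=[0.3,0,0,0,0,0,0.3,0,0,0,0,0])

```text
time_s: 20.72
ee_pos: [517.0, -1.3, 6.9]
ee_rot: [-180.0, 0.0, 93.1]
force: [0.7, -2.2, -0.9]
gripper_width: 0.6
gripper_force: 1.0
```

step_arm(plan=[0.2,0,0,0,0,0,0.2,0,0,0,0,0])

```text
time_s: 20.88
ee_pos: [516.8, 2.3, 6.9]
ee_rot: [-180.0, 0.0, 93.0]
force: [-0.4, -2.0, 0.1]
gripper_width: 0.6
gripper_force: 1.0
```

step_arm(plan=[0.2,0,0,0,0,0,0.1,0,0,0,0,0])

```text
time_s: 21.05
ee_pos: [516.8, 3.3, 7.0]
ee_rot: [180.0, 0.2, 93.2]
force: [0.3, -12.3, -0.2]
gripper_width: 0.3
gripper_force: 6.2
```

step_arm(plan=[0.1,0,0,0,0,0,0.1,0,0,0,0,0])

```text
time_s: 21.22
ee_pos: [516.9, 3.3, 7.1]
ee_rot: [180.0, 0.4, 93.2]
force: [-0.1, -20.6, 0.2]
gripper_width: 0.7
gripper_force: 9.9
```

Butted against the stop at 20 N. I'll retreat and check the alignment.

step_arm(plan=[-0.8,0,0,0,0,0,-1.5,0,0,0,0,0,-2.5,0,0,0,0,0,0,-3.5,0,0,0,0,0,-3.5,0,0,0,0])

```text
time_s: 21.63
ee_pos: [450.2, -45.2, 6.8]
ee_rot: [179.9, -0.0, 92.9]
force: [-1.6, -0.2, -0.4]
gripper_width: 0.5
gripper_force: 0.0
```

step_arm(plan=[0,-1.5,0,0,0,0,0,0,0,0,0,0])

```text
time_s: 21.8
ee_pos: [429.3, -44.9, 6.5]
ee_rot: [-179.7, -0.1, 92.9]
force: [-0.6, 0.5, -0.2]
gripper_width: 0.4
gripper_force: 0.0
```

```bash
cat > edge.py <<'E'
from h import *
s=sensors.state();p=s['ee_pos'];print(p,tob(p),s['force'])
g=viewer.grab_frame('top'); h=viewer.grab_frame('scene')
for c,n in ((g,'top'),(h,'scene')):
    gr=cv2.cvtColor(np.ascontiguousarray(c['img']),cv2.COLOR_RGB2GRAY)
    for y in (10,40,60,110,130,150,165): 
        v=np.array([cv2.getRectSubPix(gr,(1,1),tuple(map(float,proj(c,[*(M+RB@[x,y]),56]))))[0,0] for x in np.arange(-24,8,1.)],float)
        d=np.abs(np.diff(cv2.GaussianBlur(v[None],(1,1),0)[0])); print(n,y,'front edge x',-24+np.argsort(-d)[:3]+.5,np.round(np.sort(d)[-3:][::-1]))
    for x in (0,):
        v=np.array([cv2.getRectSubPix(gr,(1,1),tuple(map(float,proj(c,[*(M+RB@[x,y]),56]))))[0,0] for y in np.arange(160,195,1.)],int); print(n,'end y from160',v)
    for k in ('block_end','block_tail','short_stop_hinge','long_stop_face'):
        for r in viewer.pinpoint(k,c)[:2]:
            x=atz(c,r['location'],70 if 'hinge' in k else 40 if 'face' in k else 37)
            if abs(tob(x)[0])<110 and abs(tob(x)[1])<290: print(n,k,round(r['score'],2),tob(x))
E
python3 edge.py
```

```text
[429.26581861 -44.87120152   6.49778925] [-66.2 -62. ] [-0.60237986  0.45644622 -0.15982069]
top 10 front edge x [-12.5 -11.5 -13.5] [30. 27. 15.]
top 40 front edge x [-12.5 -13.5  -8.5] [29. 28. 17.]
top 60 front edge x [ -9.5 -10.5 -14.5] [42. 39. 29.]
top 110 front edge x [-12.5 -11.5  -9.5] [36. 35. 24.]
top 130 front edge x [-13.5  -8.5 -12.5] [32. 27. 25.]
top 150 front edge x [-12.5 -11.5 -13.5] [30. 22. 19.]
top 165 front edge x [-11.5 -12.5  -8.5] [26. 22. 13.]
top end y from160 [218 218 217 217 217 218 217 217 216 216 216 215 215 215 215 215 214 214
 215 215 219 223 225 225 225 225 225 225 225 225 225 225 225 225 225]
top short_stop_hinge 0.56 [59.1 84.7]
scene 10 front edge x [-8.5  2.5  3.5] [3. 3. 3.]
scene 40 front edge x [-17.5 -23.5 -18.5] [10.  8.  8.]
scene 60 front edge x [-8.5 -9.5 -7.5] [7. 7. 7.]
scene 110 front edge x [ -7.5  -8.5 -15.5] [5. 4. 3.]
scene 130 front edge x [-16.5   0.5 -10.5] [4. 4. 3.]
scene 150 front edge x [-11.5 -12.5 -13.5] [2. 2. 2.]
scene 165 front edge x [-8.5 -6.5  0.5] [4. 3. 2.]
scene end y from160 [229 228 229 228 228 228 228 228 227 227 226 227 227 227 228 231 230 225
 216 213 215 223 232 239 241 241 241 241 241 241 241 241 241 241 241]
scene short_stop_hinge 0.75 [54.8 83.9]
scene long_stop_face 0.55 [ 40.8 179.1]
```

Alignment looks uniform. I'll press gently against the fence near both ends to be sure, keeping clear of the raised near stop.

step_arm(plan=[3.2,0,0,0,0,0,3.2,0,0,0,0,0,2.8,1.5,0,0,0,0,0,1.5,0,0,0,0,0,0.8,0,0,0,0])

```text
time_s: 22.72
ee_pos: [469.4, 50.1, 7.1]
ee_rot: [179.9, 0.0, 93.2]
force: [0.7, -0.1, -0.6]
gripper_width: 0.1
gripper_force: 0.0
```

step_arm(plan=[0,0.4,0,0,0,0,0,0.3,0,0,0,0])

```text
time_s: 22.88
ee_pos: [469.8, 49.0, 6.2]
ee_rot: [-179.4, -0.1, 93.0]
force: [-12.8, 3.9, 10.2]
gripper_width: 0.3
gripper_force: 6.5
```

step_arm(plan=[0,0.2,0,0,0,0,0,0,0,0,0,0])

```text
time_s: 23.05
ee_pos: [469.6, 48.9, 6.0]
ee_rot: [-179.2, -0.1, 92.9]
force: [-11.8, 5.3, 8.3]
gripper_width: 0.6
gripper_force: 5.9
```

step_arm(plan=[0,-1.0,0,0,0,0,0,-1.5,0,0,0,0,3.5,0,0,0,0,0,3.5,0,0,0,0,0,3.5,0,0,0,0,0])

```text
time_s: 23.47
ee_pos: [445.7, 152.3, 7.0]
ee_rot: [180.0, 0.0, 92.8]
force: [0.2, -0.3, 0.7]
gripper_width: 0.6
gripper_force: 0.0
```

step_arm(plan=[0,0,0,0,0,0,0,1.0,0,0,0,0,0,0.7,0,0,0,0,0,0.3,0,0,0,0])

```text
time_s: 23.8
ee_pos: [464.1, 152.7, 6.8]
ee_rot: [-179.7, -0.0, 92.9]
force: [-13.9, 8.1, 13.0]
gripper_width: 0.5
gripper_force: 5.9
```

step_arm(plan=[0,0.3,0,0,0,0,0,0.2,0,0,0,0])

```text
time_s: 23.97
ee_pos: [463.7, 152.6, 6.8]
ee_rot: [-179.1, 0.0, 92.9]
force: [-23.2, 9.4, 20.8]
gripper_width: 0.7
gripper_force: 10.6
```

The press put some sideways load on the block, so I'll re-butt it at the tail.

step_arm(plan=[0,-1.0,0,0,0,0,0,-2.5,0,0,0,0,-4,0,0,0,0,0,-4,0,0,0,0,0,-4,0,0,0,0,0])

```text
time_s: 24.38
ee_pos: [442.5, 29.9, 7.1]
ee_rot: [179.9, 0.0, 93.1]
force: [0.8, 0.8, -0.7]
gripper_width: 0.5
gripper_force: 0.0
```

step_arm(plan=[-4,0,0,0,0,0,-3.2,0,0,0,0,0,0,0,0,0,0,0,0,3.0,0,0,0,0,0,3.0,0,0,0,0])

```text
time_s: 24.8
ee_pos: [505.3, -39.1, 6.9]
ee_rot: [-179.9, 0.0, 92.7]
force: [0.9, 0.9, -0.4]
gripper_width: 0.5
gripper_force: 0.0
```

step_arm(plan=[0,1.6,0,0,0,0,0,0,0,0,0,0,0,0,0,0,0,0])

```text
time_s: 25.05
ee_pos: [521.9, -36.8, 6.5]
ee_rot: [-179.9, 0.0, 92.9]
force: [-1.1, 0.6, -0.7]
gripper_width: 0.3
gripper_force: 0.0
```

```bash
python3 edge.py | grep -v 'scene .*front'
```

```text
[521.85997397 -36.81583194   6.5143786 ] [ 26.7 -59.1] [-1.07935547  0.63169425 -0.73687669]
top 10 front edge x [-12.5 -11.5  -9.5] [31. 27. 15.]
top 40 front edge x [-13.5 -12.5  -8.5] [26. 26. 17.]
top 60 front edge x [-11.5 -12.5  -9.5] [33. 32. 23.]
top 110 front edge x [-12.5 -11.5  -9.5] [36. 35. 24.]
top 130 front edge x [-13.5  -8.5 -12.5] [30. 28. 25.]
top 150 front edge x [-12.5 -11.5 -13.5] [31. 21. 18.]
top 165 front edge x [-11.5 -12.5  -8.5] [26. 22. 13.]
top end y from160 [219 218 218 217 217 217 217 217 216 215 215 215 215 215 216 215 215 214
 215 215 219 223 225 225 225 225 225 225 225 225 225 225 225 225 225]
top block_tail 0.78 [49.1 -6.9]
top short_stop_hinge 0.65 [ 24.2 173.2]
top short_stop_hinge 0.45 [62.3 81.4]
top long_stop_face 0.49 [ 22.5 174.2]
scene end y from160 [230 229 230 229 229 229 229 229 228 228 228 228 228 228 229 231 231 226
 217 214 216 224 233 239 242 242 242 242 241 241 241 241 241 242 242]
scene block_end 0.75 [ 47.6 179. ]
scene block_tail 0.82 [57.5 -3.5]
scene short_stop_hinge 0.97 [57.6 87.1]
scene long_stop_face 0.54 [ 41.1 175.1]
```

step_arm(plan=[1.2,0,0,0,0,0,1.2,0,0,0,0,0,1.0,0,0,0,0,0,0.3,0,0,0,0,0,0.1,0,0,0,0,0])

```text
time_s: 25.97
ee_pos: [519.6, 3.4, 6.9]
ee_rot: [-180.0, 0.0, 93.2]
force: [-0.6, -2.1, -0.0]
gripper_width: 0.5
gripper_force: 0.7
```

step_arm(plan=[0.2,0,0,0,0,0,0.1,0,0,0,0,0])

```text
time_s: 26.13
ee_pos: [519.7, 3.4, 7.0]
ee_rot: [-180.0, 0.2, 93.2]
force: [-0.1, -10.9, 0.1]
gripper_width: 0.3
gripper_force: 5.7
```

step_arm(plan=[-0.6,0,0,0,0,0,-2.0,0,0,0,0,0,-3.0,0,0,0,0,0,0,0,-3.5,0,0,0,0,0,-3.5,0,0,0])

```text
time_s: 26.55
ee_pos: [521.0, -51.8, 75.9]
ee_rot: [-179.7, -0.1, 92.9]
force: [1.0, -0.2, -0.2]
gripper_width: 0.6
gripper_force: 0.0
```

step_arm(plan=[-2,-3,-3,0,0,0,-2,-3,-3,0,0,0,0,0,0,0,0,0,0,0,0,0,0,0,0,0,0,0,0,0])

```text
time_s: 26.97
ee_pos: [471.4, -88.9, 130.0]
ee_rot: [180.0, -0.0, 93.0]
force: [0.4, 0.3, 0.1]
gripper_width: 0.3
gripper_force: 0.0
```

```bash
python3 edge.py | grep -v 'scene .*front'; python3 -c "
from h import *
g=viewer.grab_frame('top')
for k in ('glue','saw','gouge','corner_block'):
  for r in viewer.pinpoint(k,g)[:1]: print(k,np.round(r['location']),r['score'])
print(env.job_done())"
```

```text
[471.40024555 -88.89445133 130.04448538] [ -26.6 -108.3] [0.42642649 0.32360603 0.09869791]
top 10 front edge x [-12.5 -11.5 -13.5] [30. 26. 15.]
top 40 front edge x [-13.5 -12.5  -8.5] [25. 25. 18.]
top 60 front edge x [-11.5 -12.5  -9.5] [33. 32. 23.]
top 110 front edge x [-11.5 -12.5  -9.5] [35. 35. 24.]
top 130 front edge x [-13.5  -8.5 -12.5] [31. 27. 25.]
top 150 front edge x [-12.5 -11.5 -13.5] [31. 22. 19.]
top 165 front edge x [-11.5 -12.5  -9.5] [25. 22. 13.]
top end y from160 [218 218 217 217 218 218 218 218 217 216 215 215 215 215 216 215 215 214
 215 215 219 223 225 225 225 225 225 225 225 226 226 226 226 226 226]
top block_end 0.93 [ 48.1 178. ]
top block_tail 0.93 [57.4 -2.9]
top short_stop_hinge 0.61 [61.8 86. ]
top long_stop_face 0.44 [ 26.3 176. ]
top long_stop_face 0.22 [-78.4 208.9]
scene end y from160 [229 228 228 228 228 228 228 228 227 227 226 226 226 226 228 230 229 224
 215 212 215 223 232 238 240 240 241 241 240 240 240 240 240 240 240]
scene block_tail 0.83 [64.  -0.7]
scene short_stop_hinge 0.61 [53.9 93.6]
scene long_stop_face 0.55 [ 40.4 170. ]
glue [393. 144.] 0.73
saw [286. 165.] 0.88
gouge [161. 243.] 0.64
corner_block [229. 268.] 0.64
the job is handed in; nothing more can be done
None
```

I handed the job in at about 27 s: the far stop is flipped down, the near stop is up, and the block is butted against the far stop and flush with the fence, but I made the final checks by force and pixel measurements because my ten picture views were used up.

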